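Make ready the button-press tooling in the vise and tray

TASK

Get the button-press tooling ready: set the square die block squarely on the parallels in the vise, midway along the jaws and flat against the fixed jaw, and close the sliding jaw on it, leaving it clamped; only then stand the mushroom-shaped anvil upright on the middle of the die block, head up. In the three-bay tray stand the punch upright in the middle of the middle bay, and lay the hexagonal lock nut flat in the middle of the end bay on the vise's side. The tray may be filled before, between or after the work at the vise.

Things in the scene. Friction and masses are not known exactly. Their poses are not given: they have to be found in the camera images.
- die_block: loose dark steel block, 44 x 44 mm square and 36 mm high, about 0.5 kg, with a dark 18 mm disc (a closed bore, flush) in the middle of its flat top. Origin at the centre of its underside, z up, x and y square to its sides (any side may face the jaws).
- anvil: loose bright steel mushroom-shaped turned die, 32 mm high, standing on its foot: foot 26 mm diameter to 6 mm up, neck 18 mm diameter from 8 to 18 mm up, head 30 mm diameter from 21 to 32 mm up. Origin at the centre of its underside, z up. Grip it by the head.
- punch: loose tall slim press punch, 72 mm high, standing on a flanged foot: bright foot 34 mm diameter and 8 mm high, dark body 28 mm diameter from 8 to 48 mm up, bright stem 18 mm diameter to 62 mm, white cap 24 mm diameter to 72 mm at the top. Origin at the centre of its underside, z up.
- lock_nut: loose bright steel hexagonal nut lying flat, 40 mm across flats (46 mm across corners), 18 mm thick, with a 22 mm hexagonal hole through it. Origin at the centre of its underside, z up; its x axis is square to one pair of flats (and flats repeat every 60 degrees).
- tray: grey shallow tray fixed to the table beside the vise (left or right of it), 90 mm (x) by 250 mm (y), three equal bays in a row along y. Walls and the two ribs are 12 mm high, 4 mm thick; bay floors are 3 mm above the table. Origin at the centre of its underside; bay centres at y = -82, 0 and +82 mm, each bay 82 mm (x) by 78 mm (y) inside.
- vise: blue vise fixed to the table, base 100 mm (x) by 250 mm (y) by 22 mm high. Origin at the centre of its underside, z up, y along the slide towards the fixed jaw, x along the jaws. The fixed jaw's face is at y = +75 mm. Both jaws are 80 mm wide (x), tops 55 mm above the table. On the bed (22 mm up) lie two bright fixed parallels, 44 mm along x, 6 mm wide, 8 mm high.
- vise_seat (a point): point in the vise where the centre of the die block's underside belongs: on top of the two parallels, 30 mm above the table, at x = 0, y = +53 mm of the vise, so 22 mm from the fixed jaw's face. Axes are the vise's.
- jaw (a joint): slide of the vise's sliding jaw in m: 0 is fully open (100 mm between the jaws), grows as the jaw moves along the vise's +y to close; gap = 100 mm minus this value, so 0.056 on the 44 mm block; stop at 0.060. Slides with about 6 N of friction and stays where it is left; no screw or spring. It pushes the block along; once the block is firm between both jaws it is clamped.
- jaw_grip (a point): centre of the top of the upright steel grip on the sliding jaw, 95 mm above the table; the grip is 14 mm thick along the slide (y), 30 mm wide (x) and stands 50 mm proud of the jaw's rear deck. It is 38 mm behind the sliding jaw's face. Axes are the vise's. Take it from above and move it along +y, or push it.
Mind the look-alikes: they are no part of the job. What is shaped like the die_block but green is not meant.

How it is judged:
On the way, in this order (a step that is already met when the one before it is completed fails the run):
1. the die block sits on the parallels against the fixed jaw with the sliding jaw closed on it (horizontal distance between die_block and vise_seat below 0.012 m and y of die_block in the frame of vise_seat between -0.004 and 0.004 m and z of die_block in the frame of vise_seat between -0.003 and 0.003 m and angle between die_block's own z axis and vertical below 0.06 rad and value of joint jaw above 0.0545 m), for 0.2 s.
2. the anvil stands on the middle of the clamped die block (all of step 1 and horizontal distance between anvil and die_block below 0.01 m and z of anvil in the frame of die_block between 0.033 and 0.039 m and angle between anvil's own z axis and vertical below 0.08 rad), for 0.2 s.
At the end, for the whole second after the job is handed in: Block on the parallels (3 mm), at the fixed jaw (4 mm), 12 mm from the seat, level, jaw over 0.0545; anvil upright on the block (10 mm off centre, 3 mm in height); punch upright in middle bay, nut flat in end bay on the vise side (15 mm in x and y), on the floor; all at rest (all of step 2 and x of punch in the frame of tray between -0.015 and 0.015 m and y of punch in the frame of tray between -0.015 and 0.015 m and z of each of punch, lock_nut in the frame of tray below 0.007 m and angle between each of punch, lock_nut's own z axis and vertical below 0.1 rad and ((y of vise_seat in the frame of tray above 0 m and x of lock_nut in the frame of tray between -0.015 and 0.015 m and y of lock_nut in the frame of tray between 0.067 and 0.097 m) or (y of vise_seat in the frame of tray below 0 m and x of lock_nut in the frame of tray between -0.015 and 0.015 m and y of lock_nut in the frame of tray between -0.097 and -0.067 m)) and linear speed of each of die_block, anvil, punch, lock_nut below 0.02 m/s and angular speed of each of die_block, anvil, punch, lock_nut below 0.2 rad/s); the robot touches nothing.
It also fails if it takes over 115 s, if anything falls off the work surface, if the arm or the gripper's body presses on something with over 40 N, if the wrist force passes 120 N, or if a joint passes its speed limit or range.

ROBOT

A 7-joint arm with a two-finger parallel gripper is mounted at the origin on the work surface. World frame = base frame: x ahead of the robot, y to its left, z up, the work surface at z = 0. Lengths are in m, angles in rad, forces in N, time in s.
With the tool pointing down it reaches from about 0.35 to 0.9 m from the base axis. Payload 19.9 kg.
Tool frame: the origin (TCP) lies midway between the tips of the shut fingers; the grasp point (between the pads) lies 19 mm behind it; z points along the fingers, y is the line along which they close (so a half turn about z gives the same grasp; the last joint's range is limited). The gripper opens to 85 mm and grips with 20 to 120 N. Pads are 22 mm wide; open, the fingers measure 114 mm over their backs; the gripper's body (76 mm by 85 mm) begins 54 mm behind the grasp point. The pads swing forward as they close: fully open they stand 13 mm farther back than shut.
Start: joints at [1.089, 0.417, -0.01, 1.614, 0.005, 1.111, -0.053], TCP at [0.267, -0.565, 0.231] pointing down, gripper open.
Joint ranges: [-2.81, 2.81], [-0.39, 2.02], [-1.27, 1.25], [0.06, 2.57], [-1.19, 4.33], [0.19, 2], [-2.82, 2.82]. Speed limits (rad/s): [1.89, 1.89, 2.39, 2.39, 3.01, 3.01, 3.01].

INTERFACE

Orientations are given as [roll, pitch, yaw] about the fixed x, y, z axes, in that order (R = Rz(yaw) Ry(pitch) Rx(roll)).
In Python, from bench import telemetry, viewer, job_done gives the robot as it stands.
- The arm moves only by the tool jog_arm, never from a script. Its argument "moves" is a list of rows, each a list of 7 numbers: the turn, a rotation vector about the tool's x, y, z in degrees, then the shift along the tool's x, y, z in cm, then the closure, from -1 (fully open) to 1 (shut). A call has 1 to 20 rows; each row is the pose to reach, as a shift and turn from the pose commanded when the call began, along the tool's axes at that moment; what a row does not reach only later rows make up. A row lasts 1/8 s, in which the tool goes at most 62.5 mm and 10.7 degrees, less where a joint would pass 70% of its speed; a pose out of reach is approached as far as the arm can. A call with a gripper value outside its range is refused whole. The fingers move at their own pace and stop on an object; "newtons" is the grip in N (left out, the last holds). Time passes only in rows, so rows that repeat a pose let the fingers close. It gives the time, the measured TCP pose, the force, the opening and the grip force at its end, in the units of the state.
- telemetry.get_state(): the state, without advancing time (a new reading comes with each control period).
- viewer.camera(name): name is "scene" or "top" or "wrist"; returns (picture, depth): 480x640x3 uint8, red, green, blue; 480x640 float32, m along the optical axis (not along the pixel's ray), 0 where there is no reading.
- viewer.calibration(name): a dict with "K" (3x3 intrinsics, pixels), "cam_to_world" (4x4, takes a point from camera to world coordinates); the wrist camera has in their place "T_tool_cam" (4x4, takes a point from camera to tool coordinates, whose origin is the TCP and whose axes are the flange's). Camera axes: x right, y up, looking along -z (the intrinsics and any distortion apply to the point x, -y, -z); pixel columns grow to the right and rows downward; lengths in m; the calibration is good to about 2 mm. A picture is of the moment at which its call begins: read the wrist's pose just before it. calibration takes no time and is no camera call.
- job_done(): hands the job in; it is judged then, once.
The state is a dict: "time": time; "joints": joint angles; "qd": joint speeds; "joint_efforts": joint torques, N m; "tcp_pos": TCP position; "tool_rot": TCP orientation; "wrist_force": force on the tool from outside, world axes, zero at the start; "moment": the same for the moment, N m; "finger_gap": finger opening in m; "grasp_force": force on a finger pad.
Only numpy, scipy, OpenCV 4.12 (cv2) and the standard library are available. Lean on these libraries where they do the work, as an engineer would, in place of code of your own. Each camera call takes 0.05 s, during which the arm holds its last target. There are 200 camera calls.

## Working session

There is one attempt and no reset: what is moved stays moved. The work goes in short steps, Python scripts to look and compute and a tool call to move; the robot and the scene stay as the last step left them, time stands still between calls to the robot, and variables do not carry over. Pictures are saved under pics/ and viewed, at most 14 in all, crops included, and the job is handed in when it is done.

Besides the shell and the picture viewer there is one more tool, called after "Call:" in YAML: its name, and indented under it one key for each argument. jog_arm: Moves the arm, as the interface text tells. Its arguments: {"type":"object","properties":{"moves":{"type":"array"},"newtons":{"type":"number"}},"required":["moves"]}

```bash
mkdir -p pics; ls; cat > h.py <<'E'
import numpy as np, cv2
from bench import telemetry, viewer, job_done
from scipy.spatial.transform import Rotation as R
def T_tool():
    s=telemetry.get_state(); T=np.eye(4); T[:3,:3]=R.from_euler('xyz',s['tool_rot']).as_matrix() if np.size(s['tool_rot'])==3 else np.array(s['tool_rot']); T[:3,3]=s['tcp_pos']; return T
def grab(name):
    T=T_tool(); c=viewer.calibration(name); im,d=viewer.camera(name)
    M=T@np.array(c['T_tool_cam']) if name=='wrist' else np.array(c['cam_to_world'])
    return im,d,np.array(c['K']),M,c
def ray(K,M,u,v,z):
    p=np.stack([(np.asarray(u)-K[0,2])/K[0,0],-(np.asarray(v)-K[1,2])/K[1,1],-np.ones(np.shape(u))],-1)
    w=p@M[:3,:3].T; t=(z-M[2,3])/w[...,2]; return M[:3,3]+w*t[...,None]
def cloud(d,K,M):
    v,u=np.mgrid[:d.shape[0],:d.shape[1]]
    p=np.stack([(u-K[0,2])/K[0,0]*d,-(v-K[1,2])/K[1,1]*d,-d],-1)
    return p@M[:3,:3].T+M[:3,3]
E
python3 - <<'E'
from h import *
print(telemetry.get_state())
for n in ('top','scene','wrist'):
    im,d,K,M,c=grab(n); cv2.imwrite(f'pics/{n}0.png',im[...,::-1]); np.savez(f'/tmp/{n}0.npz',im=im,d=d,K=K,M=M); print(n,{k:np.round(v,3).tolist() if not isinstance(v,str) else v for k,v in c.items()})
E
```

```text
pics
{'time': 0.0, 'joints': array([ 1.08850453,  0.41798969, -0.01032356,  1.61414815,  0.00470522,
        1.11071267, -0.05301844]), 'qd': array([-0.00139442, -0.00086967, -0.00120014, -0.00058622,  0.00046203,
       -0.0011084 ,  0.0004494 ]), 'joint_efforts': array([-4.74779481e-04, -8.64438200e+01,  6.78638890e-01, -4.34896195e+01,
        1.90783956e-02,  7.43483106e-03, -2.04435150e-05]), 'tcp_pos': array([ 0.26651501, -0.56495088,  0.23066131]), 'tool_rot': array([-3.14036187e+00,  8.81960560e-05,  4.40802672e-01]), 'wrist_force': array([-0.51349301,  0.11207062,  0.15096778]), 'moment': array([ 0.00486824,  0.0173854 , -0.06255717]), 'grasp_force': 0.0, 'finger_gap': 0.0853126800384672}
top {'K': [[523.57, 0.0, 318.845], [0.0, 523.57, 246.86], [0.0, 0.0, 1.0]], 'cam_to_world': [[-0.013, 0.994, -0.112, 0.376], [-1.0, -0.011, 0.022, 0.005], [0.021, 0.112, 0.993, 0.956], [0.0, 0.0, 0.0, 1.0]]}
scene {'K': [[547.451, 0.0, 317.963], [0.0, 547.451, 238.237], [0.0, 0.0, 1.0]], 'cam_to_world': [[-0.569, -0.704, 0.425, 0.85], [0.822, -0.494, 0.283, 0.246], [0.011, 0.51, 0.86, 0.861], [0.0, 0.0, 0.0, 1.0]]}
wrist {'K': [[402.507, 0.0, 321.233], [0.0, 402.507, 233.532], [0.0, 0.0, 1.0]], 'T_tool_cam': [[0.001, 0.961, 0.275, 0.069], [1.0, -0.001, 0.001, -0.0], [0.001, 0.275, -0.961, -0.142], [0.0, 0.0, 0.0, 1.0]]}
```

View pics/top0.png

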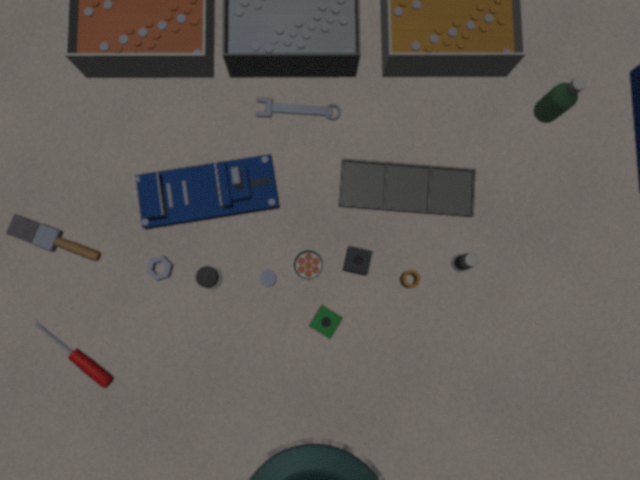

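View pics/scene0.png

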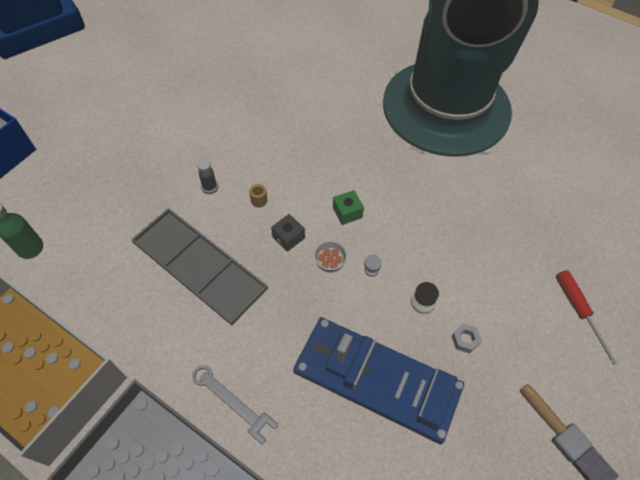

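The top view shows the vise at (207,190) with its fixed jaw on the left, the tray at (407,188), the nut at (160,267) and the anvil at (268,279). The die block is at (357,260) and the punch at (463,262); the green block at (326,321), the ring, the bowl and the dark jar are decoys. The scene view confirms this.

```bash
python3 - <<'E'
from h import *
q=np.load('/tmp/top0.npz'); im,d,K,M=q['im'],q['d'],q['K'],q['M']
P=cloud(d,K,M)
print('table z', np.median(P[300:440,420:600,2]))
def comp(name,box,zlo,zhi,zp):
    u0,v0,u1,v1=box; m=np.zeros(d.shape,np.uint8); z=P[...,2]
    m[v0:v1,u0:u1]=((z>zlo)&(z<zhi)&(d>0))[v0:v1,u0:u1]
    n,l,st,_=cv2.connectedComponentsWithStats(m)
    if n<2: print(name,'none');return
    k=1+np.argmax(st[1:,4]); pts=np.argwhere(l==k)[:,::-1].astype(float)
    w=ray(K,M,pts[:,0],pts[:,1],zp)[:,:2]
    r=cv2.minAreaRect((w*1000).astype(np.float32))
    print(name,len(pts),'z99',np.percentile(z[l==k],95).round(4),'mean',w.mean(0).round(4),'rect c',np.round(r[0],1),'size',np.round(r[1],1),'ang',round(r[2],1))
comp('nut',(135,245,185,290),.008,.03,.018)
comp('anvil',(253,260,285,295),.02,.05,.032)
comp('die',(335,240,378,280),.026,.05,.036)
comp('punch',(445,245,485,280),.062,.1,.072)
comp('punch',(445,245,485,280),.02,.1,.04)
comp('tray',(330,150,485,225),.007,.03,.012)
comp('visebase',(130,140,290,240),.012,.04,.022)
comp('fixedjaw',(130,160,175,235),.045,.07,.055)
comp('grip',(210,150,262,215),.08,.11,.095)
comp('sliding',(205,150,240,215),.048,.065,.055)
E
```

```text
table z 0.00027237227181708956
nut 372 z99 0.0208 mean [0.4483 0.2703] rect c [448.5 269.9] size [42.7 45.1] ang 75.8
anvil 222 z99 0.0351 mean [0.4265 0.0759] rect c [425.9  76.2] size [28.1 28.2] ang 89.8
die 626 z99 0.0387 mean [ 0.456  -0.0832] rect c [456.1 -83.1] size [44.3 44.8] ang 77.3
punch 159 z99 0.0748 mean [ 0.4516 -0.2735] rect c [ 451.  -273.5] size [22.3 22.5] ang 87.4
punch 300 z99 0.074 mean [ 0.4521 -0.2758] rect c [ 451.1 -275.5] size [39.5 28.4] ang 89.3
tray 1155 z99 0.0147 mean [ 0.5927 -0.1829] rect c [ 592.  -180.3] size [250.   91.3] ang 85.0
visebase 5361 z99 0.0292 mean [0.5839 0.1782] rect c [586.  185.3] size [101.5 249.4] ang 8.6
fixedjaw 940 z99 0.0576 mean [0.572  0.2752] rect c [572.3 274.5] size [81.6 36.8] ang 8.8
grip 165 z99 0.0969 mean [0.5948 0.124 ] rect c [594.8 124. ] size [32.5 14.9] ang 8.2
sliding 533 z99 0.0575 mean [0.5913 0.152 ] rect c [591.7 151.6] size [80.2 21.7] ang 8.4
```

```bash
cat >> h.py <<'E'
def go(x,y,z,psi_deg,label=''):
    """row (turn about tool z deg, shift cm in tool axes) from present pose to a tool-down pose"""
    T=T_tool(); W=R.from_euler('xyz',[np.pi,0,np.deg2rad(psi_deg)]).as_matrix()
    rv=np.rad2deg(R.from_matrix(T[:3,:3].T@W).as_rotvec()); s=T[:3,:3].T@(np.array([x,y,z])-T[:3,3])*100
    print(label,np.round(rv,1),np.round(s,2))
E
python3 - <<'E'
from h import *
go(.4513,-.274,.13,25.3,'above'); go(.4513,-.274,.018,25.3,'down')
E
```

```text
above [-0.1  0.  -0. ] [ 29.13 -18.43  10.1 ]
down [-0.1  0.  -0. ] [ 29.13 -18.42  21.3 ]
```

Call:
jog_arm:
  moves:
    - [0,0,0,29.1,-18.4,10,-1]
    - [0,0,0,29.1,-18.4,10,-1]
    - [0,0,0,29.1,-18.4,10,-1]
    - [0,0,0,29.1,-18.4,10,-1]
    - [0,0,0,29.1,-18.4,10,-1]
    - [0,0,0,29.1,-18.4,10,-1]
    - [0,0,0,29.1,-18.4,10,-1]
    - [0,0,0,29.1,-18.4,10,-1]
    - [0,0,0,29.1,-18.4,10,-1]
    - [0,0,0,29.1,-18.4,10,-1]
  newtons: 40

```text
time: 1.4
tcp_pos: [0.4509, -0.2755, 0.1315]
tool_rot: [3.141, 0.0, 0.439]
wrist_force: [0.2, 0.3, -0.5]
finger_gap: 0.0853
grasp_force: 0.0
```

```bash
python3 - <<'E'
from h import *
im,d,K,M,c=grab('wrist'); cv2.imwrite('pics/w1.png',im[...,::-1])
P=cloud(d,K,M); m=((P[...,2]>.066)&(P[...,2]<.08)&(d>0)).astype(np.uint8)
n,l,st,_=cv2.connectedComponentsWithStats(m)
for k in range(1,n):
    if st[k,4]>80:
        p=P[l==k]; print(st[k], p.mean(0).round(4), (p.min(0)+p.max(0))/2, np.ptp(p,0))
E
```

```text
[ 299  229   45   44 1507] [ 0.4521 -0.2745  0.0712] [ 0.4514647  -0.27488924  0.06970005] [0.02367421 0.02365456 0.00709159]
```

View pics/w1.png

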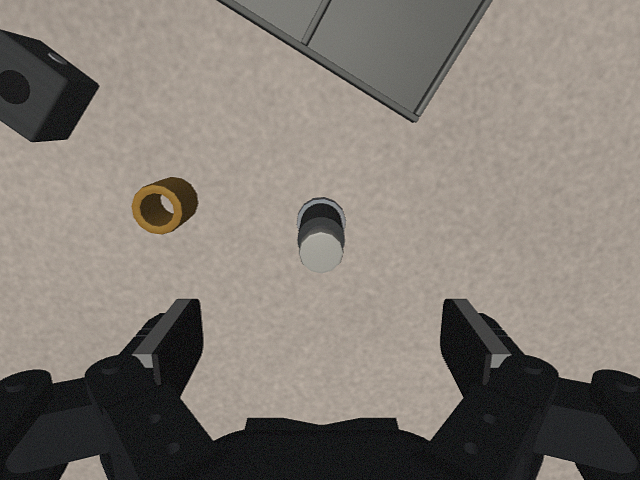

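The wrist view shows the punch cap at (321,251), centred between the fingers. I'll descend and grip.

Call:
jog_arm:
  moves:
    - [0,0,0,0,0,5,-1]
    - [0,0,0,0,0,9,-1]
    - [0,0,0,0,0,11.3,-1]
    - [0,0,0,0,0,11.3,-1]
    - [0,0,0,0,0,11.3,1]
    - [0,0,0,0,0,11.3,1]
    - [0,0,0,0,0,11.3,1]
    - [0,0,0,0,0,11.3,1]
    - [0,0,0,0,0,11.3,1]
    - [0,0,0,0,0,11.3,1]
    - [0,0,0,0,0,11.3,1]
    - [0,0,0,0,0,6,1]
    - [0,0,0,0,0,2.5,1]
    - [0,0,0,0,0,2.5,1]
  newtons: 40

```text
time: 3.2
tcp_pos: [0.4525, -0.2753, 0.1087]
tool_rot: [3.138, -0.002, 0.441]
wrist_force: [-0.0, -0.1, -3.8]
finger_gap: 0.027
grasp_force: 40.8
```

```bash
python3 - <<'E'
from h import *
go(.592,-.1805,.106,25.3,'above'); go(.592,-.1805,.0215,25.3,'down')
E
```

```text
above [ 0.2 -0.1 -0. ] [16.67 -2.62  0.3 ]
down [ 0.2 -0.1 -0. ] [16.65 -2.66  8.75]
```

Call:
jog_arm:
  moves:
    - [0,0,0,5,-1,0,1]
    - [0,0,0,11,-2,0,1]
    - [0,0,0,16.7,-2.6,0,1]
    - [0,0,0,16.7,-2.6,0,1]
    - [0,0,0,16.7,-2.6,0,1]
    - [0,0,0,16.7,-2.6,4,1]
    - [0,0,0,16.7,-2.6,7,1]
    - [0,0,0,16.7,-2.6,8.3,1]
    - [0,0,0,16.7,-2.6,8.6,1]
    - [0,0,0,16.7,-2.6,8.6,1]
    - [0,0,0,16.7,-2.6,8.6,1]

```text
time: 4.58
tcp_pos: [0.5912, -0.1806, 0.0208]
tool_rot: [3.141, -0.0, 0.44]
wrist_force: [-2.5, -1.7, 3.7]
finger_gap: 0.0271
grasp_force: 42.9
```

Call:
jog_arm:
  moves:
    - [0,0,0,0,0,0,-1]
    - [0,0,0,0,0,0,-1]
    - [0,0,0,0,0,0,-1]
    - [0,0,0,0,0,0,-1]
    - [0,0,0,0,0,-5,-1]
    - [0,0,0,0,0,-10,-1]
    - [0,0,0,0,0,-13,-1]
    - [0,0,0,0,0,-13,-1]

```text
time: 5.58
tcp_pos: [0.5924, -0.1802, 0.1527]
tool_rot: [3.139, -0.003, 0.441]
wrist_force: [-0.8, 0.3, -0.0]
finger_gap: 0.0854
grasp_force: 0.0
```

```bash
python3 - <<'E'
from h import *
go(.456,-.083,.15,77.3,'above die')
E
```

```text
above die [  0.2  -0.1 -52. ] [ -8.19 -14.61   0.21]
```

Call:
jog_arm:
  moves:
    - [0,0,-10,-2,-4,0,-1]
    - [0,0,-20,-4,-8,0,-1]
    - [0,0,-30,-6,-12,0,-1]
    - [0,0,-40,-8.2,-14.6,0,-1]
    - [0,0,-50,-8.2,-14.6,0,-1]
    - [0,0,-52,-8.2,-14.6,0,-1]
    - [0,0,-52,-8.2,-14.6,0,-1]
    - [0,0,-52,-8.2,-14.6,0,-1]
    - [0,0,-52,-8.2,-14.6,0,-1]

```text
time: 6.7
tcp_pos: [0.4549, -0.0828, 0.1501]
tool_rot: [-3.141, -0.0, 1.347]
wrist_force: [0.0, 0.3, -0.2]
finger_gap: 0.0854
grasp_force: 0.0
```

```bash
python3 - <<'E'
from h import *
im,d,K,M,c=grab('wrist'); cv2.imwrite('pics/w2.png',im[...,::-1]); s=telemetry.get_state(); print(s['tcp_pos'],s['tool_rot'])
P=cloud(d,K,M); m=((P[...,2]>.032)&(P[...,2]<.045)&(d>0)).astype(np.uint8)
n,l,st,_=cv2.connectedComponentsWithStats(m)
for k in range(1,n):
    if st[k,4]>80:
        p=P[l==k]; r=cv2.minAreaRect((p[:,:2]*1000).astype(np.float32)); print(st[k], p.mean(0).round(4), r)
E
```

```text
[ 0.454886   -0.08280761  0.15019284] [-3.14141169e+00 -1.10966789e-04  1.34742636e+00]
[ 102  135   81   85 4731] [ 0.3495 -0.0246  0.0355] ((348.5575256347656, -25.10627555847168), (44.02835464477539, 44.548370361328125), 57.58808898925781)
[ 291  195   67   64 4198] [ 0.4559 -0.0822  0.0354] ((455.70086669921875, -82.97271728515625), (43.535926818847656, 44.01619338989258), 77.05009460449219)
[519 297  41  38 498] [ 0.5839 -0.1714  0.0387] ((585.2227783203125, -173.34619140625), (27.39453887939453, 12.271109580993652), 35.14278793334961)
[287 338  42  38 726] [ 0.4223 -0.1766  0.0332] ((422.12322998046875, -177.2343292236328), (31.074981689453125, 30.290830612182617), 77.47115325927734)
```

View pics/w2.png

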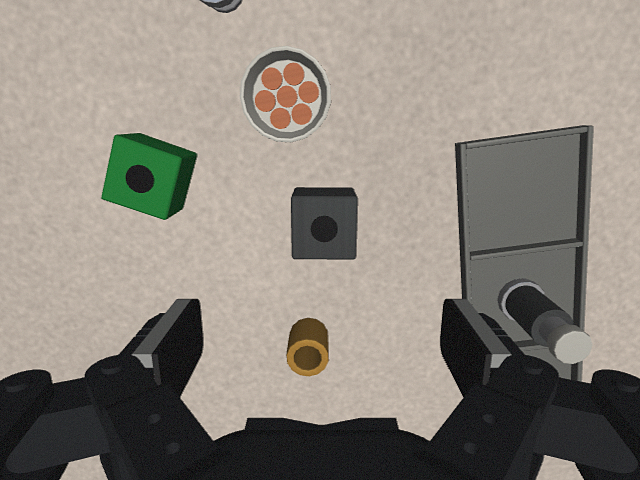

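The wrist view shows the punch upright in the middle bay and the dark block centred at (324,223), square to the gripper.

Call:
jog_arm:
  moves:
    - [0,0,0,0,0.1,6,-1]
    - [0,0,0,0,0.1,11,-1]
    - [0,0,0,0,0.1,14,-1]
    - [0,0,0,0,0.1,14.2,-1]
    - [0,0,0,0,0.1,14.2,1]
    - [0,0,0,0,0.1,14.2,1]
    - [0,0,0,0,0.1,14.2,1]
    - [0,0,0,0,0.1,14.2,1]
    - [0,0,0,0,0.1,14.2,1]
    - [0,0,0,0,0.1,14.2,1]
    - [0,0,0,0,0.1,9,1]
    - [0,0,0,0,0.1,3,1]
    - [0,0,0,0,0.1,-2,1]
    - [0,0,0,0,0.1,-2,1]
    - [0,0,0,0,0.1,-2,1]
  newtons: 60

```text
time: 8.62
tcp_pos: [0.4552, -0.0832, 0.1698]
tool_rot: [-3.141, 0.0, 1.348]
wrist_force: [-1.2, -0.3, -4.6]
finger_gap: 0.0429
grasp_force: 65.7
```

```bash
python3 - <<'E'
from h import *
go(.53,.235,.17,98.6,'before vise')
E
```

```text
before vise [ -0.    0.  -21.4] [32.69  0.27 -0.04]
```

```bash
python3 - <<'E'
from h import *
go(.578,.238,.19,98.6,'above vise')
E
```

```text
above vise [ -0.    0.  -21.4] [34.04  4.88 -2.04]
```

Call:
jog_arm:
  moves:
    - [0,0,-4,6,1,-2,1]
    - [0,0,-8,12,2,-2,1]
    - [0,0,-12,18,3,-2,1]
    - [0,0,-16,24,4,-2,1]
    - [0,0,-21.4,30,4.9,-2,1]
    - [0,0,-21.4,34,4.9,-2,1]
    - [0,0,-21.4,34,4.9,-2,1]
    - [0,0,-21.4,34,4.9,-2,1]
    - [0,0,-21.4,34,4.9,-2,1]

```text
time: 9.75
tcp_pos: [0.5785, 0.2364, 0.1896]
tool_rot: [-3.14, 0.001, 1.72]
wrist_force: [-0.6, 0.1, -4.1]
finger_gap: 0.0427
grasp_force: 65.6
```

```bash
python3 - <<'E'
from h import *
im,d,K,M,c=grab('wrist'); cv2.imwrite('pics/w3.png',im[...,::-1]); s=telemetry.get_state(); print(s['tcp_pos'],s['tool_rot'])
np.savez('/tmp/w3.npz',im=im,d=d,K=K,M=M)
P=cloud(d,K,M)
for nm,a,b in (('top55',.050,.060),('par30',.027,.034),('grip',.088,.1),('bed',.018,.025)):
  m=((P[...,2]>a)&(P[...,2]<b)&(d>0)).astype(np.uint8)
  n,l,st,_=cv2.connectedComponentsWithStats(m)
  for k in range(1,n):
    if st[k,4]>150:
        p=P[l==k]; r=cv2.minAreaRect((p[:,:2]*1000).astype(np.float32)); print(nm,st[k], p.mean(0).round(4), np.round(r[0],1),np.round(r[1],1),round(r[2],1))
E
```

```text
[0.57860045 0.23653558 0.18986991] [-3.14094202e+00  5.81119888e-04  1.72048595e+00]
top55 [ 265  136  117   51 5863] [0.5723 0.2778 0.0544] [572.5 277.4] [80.2 34.1] 8.6
top55 [604 241  36  98 936] [0.8093 0.2145 0.0548] [809.6 217.5] [ 3.8 75. ] 0.3
top55 [582 365  58  31 561] [0.8187 0.1448 0.055 ] [823.4 147.3] [45.6 21. ] 31.3
top55 [624 403  16  28 296] [0.8558 0.1117 0.0543] [855.3 110.4] [12.8 29.5] 20.2
par30 [ 586  171   54  150 1010] [0.8093 0.2417 0.0304] [809.3 241.9] [  3.3 123.3] 0.4
par30 [294 188  59   9 464] [0.5762 0.252  0.0295] [576.2 252. ] [43.9  6.2] 9.0
par30 [295 224  57   9 489] [0.58   0.2244 0.0293] [580.6 224. ] [43.8  7. ] 8.9
par30 [564 349  76  32 426] [0.8255 0.1443 0.0304] [832.3 147.7] [64.4 25.7] 26.3
grip [618 396  22  24 198] [0.8123 0.1436 0.0893] [812.3 142.8] [19.3 11. ] 67.3
bed [  256   112   134   152 10115] [0.5762 0.2546 0.0215] [576.5 251.3] [100.1 118.9] 8.7
bed [ 579  145   61  171 1100] [0.8093 0.2516 0.0214] [809.2 251.3] [  3.3 141.9] 0.1
bed [118 225  38  40 281] [0.4393 0.1906 0.0207] [436.6 188.7] [18.6 36.5] 42.8
bed [557 343  80  33 412] [0.8258 0.144  0.0216] [832.1 147. ] [65.5 27.4] 27.5
```

View pics/w3.png

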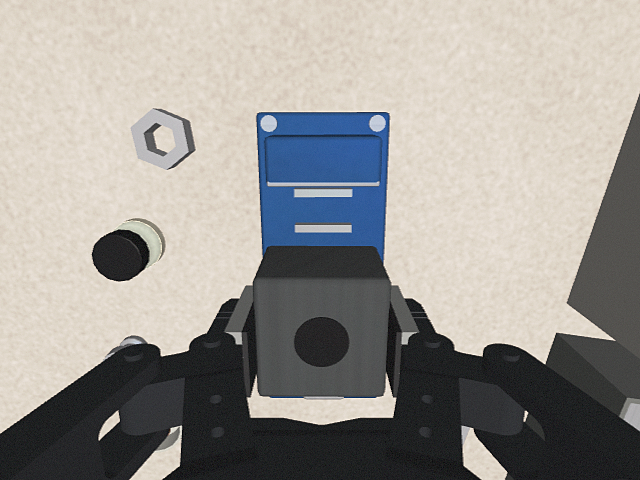

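The wrist view shows the parallels at (323,193) and (323,228), the fixed jaw at (323,160), and the block held square. The seat comes out at (0.578, 0.238), so I'll lower the block about 3 mm short of the fixed jaw.

Call:
jog_arm:
  moves:
    - [0,0,0,-0.1,0,5,1]
    - [0,0,0,-0.1,0,10,1]
    - [0,0,0,-0.1,0,13,1]
    - [0,0,0,-0.1,0,14.5,1]
    - [0,0,0,-0.1,0,15,1]
    - [0,0,0,-0.1,0,15,1]
    - [0,0,0,-0.1,0,15,1]

```text
time: 10.68
tcp_pos: [0.5793, 0.2369, 0.0414]
tool_rot: [3.14, -0.0, 1.722]
wrist_force: [0.0, -0.3, -3.9]
finger_gap: 0.0431
grasp_force: 65.3
```

Call:
jog_arm:
  moves:
    - [0,0,0,-0.1,0,0.1,1]
    - [0,0,0,-0.1,0,0.2,1]
    - [0,0,0,-0.1,0,0.2,1]

```text
time: 11.05
tcp_pos: [0.5793, 0.2358, 0.0397]
tool_rot: [3.141, 0.0, 1.722]
wrist_force: [-6.5, -4.8, 16.4]
finger_gap: 0.0429
grasp_force: 68.2
```

Call:
jog_arm:
  moves:
    - [0,0,0,0,0,-0.1,0.2]
    - [0,0,0,0,0,-0.1,-0.5]
    - [0,0,0,0,0,-0.1,-0.5]
    - [0,0,0,0,0,-0.1,-0.5]
    - [0,0,0,0,0,-4,-0.5]
    - [0,0,0,0,0,-9,-0.5]
    - [0,0,0,-6,0,-13,-0.5]
    - [0,0,0,-11,0,-13,-0.5]
    - [0,0,0,-11,0,-13,-0.5]
    - [0,0,0,-11,0,-13,-0.5]

```text
time: 12.3
tcp_pos: [0.5953, 0.1274, 0.1682]
tool_rot: [-3.141, -0.0, 1.722]
wrist_force: [-0.0, 1.0, 0.3]
finger_gap: 0.0635
grasp_force: 0.0
```

```bash
python3 - <<'E'
from h import *
im,d,K,M,c=grab('wrist'); cv2.imwrite('pics/w4.png',im[...,::-1]); s=telemetry.get_state(); print(s['tcp_pos'],s['tool_rot'],s['finger_gap'])
P=cloud(d,K,M)
for nm,a,b in (('top55',.050,.060),('block66',.063,.07),('grip',.088,.1)):
  m=((P[...,2]>a)&(P[...,2]<b)&(d>0)).astype(np.uint8)
  n,l,st,_=cv2.connectedComponentsWithStats(m)
  for k in range(1,n):
    if st[k,4]>300:
        p=P[l==k]; r=cv2.minAreaRect((p[:,:2]*1000).astype(np.float32)); print(nm,st[k], p.mean(0).round(4), np.round(r[0],1),np.round(r[1],1),round(r[2],1))
E
```

```text
[0.59509757 0.1281534  0.16811712] [-3.14124154e+00 -6.60658556e-04  1.72301143e+00] 0.06370374697638582
top55 [ 261  173  124   31 3740] [0.5913 0.154  0.0541] [591.4 153.6] [80.2 19.5] 8.8
top55 [ 591  246   49  133 1444] [0.8093 0.0948 0.0549] [809.   97.1] [ 4.  99.4] 0.4
block66 [ 283    1   80   87 6599] [0.5781 0.2358 0.0656] [578.2 235.5] [44.  43.8] 8.0
block66 [603 291  37  97 784] [0.8093 0.0827 0.0664] [809.5  84. ] [ 3.6 71.3] 1.2
grip [ 297  235   53   26 1281] [0.5955 0.1268 0.0937] [595.6 126. ] [29.9 13.9] 8.9
```

View pics/w4.png

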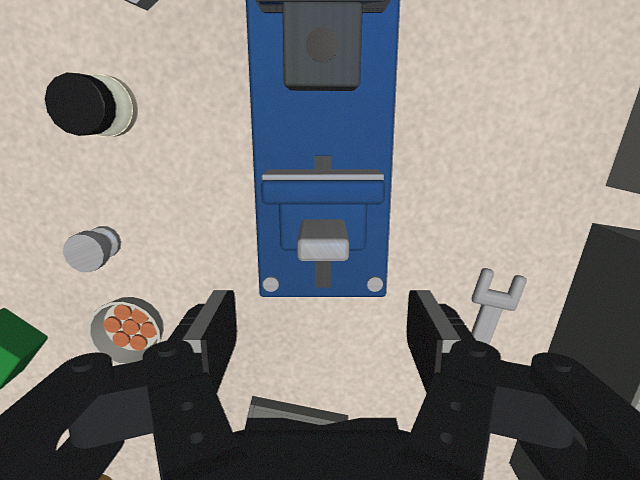

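The block sits on the parallels, square, 3 mm short of the fixed jaw. The sliding-jaw grip at (323,245) is centred between the fingers.

Call:
jog_arm:
  moves:
    - [0,0,0,-0.2,0,5,-0.5]
    - [0,0,0,-0.2,0,9,-0.5]
    - [0,0,0,-0.2,0,10,-0.5]
    - [0,0,0,-0.2,0,10,-0.5]
    - [0,0,0,-0.2,0,10,1]
    - [0,0,0,-0.2,0,10,1]
    - [0,0,0,-0.2,0,10,1]
    - [0,0,0,-0.2,0,10,1]
    - [0,0,0,-0.2,0,10,1]
    - [0,0,0,0.7,0,10,1]
    - [0,0,0,1.6,0,10,1]
    - [0,0,0,2.5,0,10,1]
    - [0,0,0,3.4,0,10,1]
    - [0,0,0,4.2,0,10,1]
    - [0,0,0,4.8,0,10,1]
    - [0,0,0,4.8,0,10,1]
  newtons: 100

```text
time: 14.35
tcp_pos: [0.589, 0.1748, 0.07]
tool_rot: [3.139, 0.0, 1.722]
wrist_force: [-2.7, -1.1, 12.0]
finger_gap: 0.0281
grasp_force: 98.3
```

Call:
jog_arm:
  moves:
    - [0,0,0,0.2,0,0,1]
    - [0,0,0,0.4,0,0,1]
    - [0,0,0,0.5,0,0,1]
    - [0,0,0,0.6,0,0,1]
    - [0,0,0,0.7,0,0,1]
    - [0,0,0,0.7,0,0,1]

```text
time: 15.1
tcp_pos: [0.5883, 0.1794, 0.07]
tool_rot: [3.14, 0.003, 1.72]
wrist_force: [-4.1, -12.3, 16.5]
finger_gap: 0.028
grasp_force: 98.9
```

Call:
jog_arm:
  moves:
    - [0,0,0,0.1,0,0,1]
    - [0,0,0,0.2,0,0,1]
    - [0,0,0,0.3,0,0,1]
    - [0,0,0,0.4,0,0,1]
    - [0,0,0,0.4,0,0,1]

```text
time: 15.72
tcp_pos: [0.5883, 0.1795, 0.07]
tool_rot: [3.141, 0.007, 1.717]
wrist_force: [-4.1, -32.1, 25.6]
finger_gap: 0.0277
grasp_force: 100.0
```

Call:
jog_arm:
  moves:
    - [0,0,0,0,0,0,-0.4]
    - [0,0,0,0,0,0,-0.4]
    - [0,0,0,0,0,0,-0.4]
    - [0,0,0,0,0,-4,-0.4]
    - [0,0,0,0,0,-9,-0.4]
    - [0,0,0,-3,0,-11,-0.4]
    - [0,0,0,-3,0,-11,-0.4]
    - [0,0,0,-3,0,-11,-0.4]

```text
time: 16.73
tcp_pos: [0.5907, 0.1561, 0.1779]
tool_rot: [-3.141, -0.0, 1.722]
wrist_force: [0.1, 0.6, -0.3]
finger_gap: 0.06
grasp_force: 0.0
```

```bash
python3 - <<'E'
from h import *
im,d,K,M,c=grab('wrist'); cv2.imwrite('pics/w5.png',im[...,::-1]); s=telemetry.get_state(); print(s['tcp_pos'],s['tool_rot'],s['finger_gap'])
P=cloud(d,K,M); ux=np.array([np.cos(.1515),np.sin(.1515)]); uy=np.array([-ux[1],ux[0]])
for nm,a,b in (('top55',.050,.060),('block66',.063,.07),('grip',.088,.1),('anvil',.028,.036)):
  m=((P[...,2]>a)&(P[...,2]<b)&(d>0)).astype(np.uint8)
  n,l,st,_=cv2.connectedComponentsWithStats(m)
  for k in range(1,n):
    if st[k,4]>300:
        p=P[l==k]; r=cv2.minAreaRect((p[:,:2]*1000).astype(np.float32)); yy=p[:,:2]@uy*1000; print(nm,st[k], p.mean(0).round(4), np.round(r[0],1),np.round(r[1],1),round(r[2],1),'vy range',np.percentile(yy,[.5,99.5]).round(1))
go(.426,.076,.13,98.6,'anvil')
E
```

```text
[0.59053901 0.15644217 0.17763379] [-3.14055714e+00 -4.70091951e-04  1.72277138e+00] 0.05943944280647995
top55 [ 257    0  134   59 7524] [0.5724 0.2766 0.0545] [572.5 276.1] [80.2 32. ] 8.7 vy range [171.  202.2]
top55 [ 262  132  123   31 3672] [0.583  0.2075 0.0542] [583.1 207.5] [80.  19.4] 8.7 vy range [107.5 126.7]
top55 [ 585  276   55  105 1203] [0.8095 0.1129 0.0551] [809.4 110.4] [82.2 11.7] 83.0 vy range [-53.1  26.3]
block66 [ 285   56   75   77 5565] [0.5775 0.2391 0.0655] [577.5 238.6] [44.  43.4] 8.8 vy range [127.  170.2]
block66 [597 284  43 104 879] [0.8093 0.1111 0.0665] [809.1 110.3] [80.1  4. ] 89.6 vy range [-52.1  25.9]
grip [ 298  189   52   25 1256] [0.5873 0.1804 0.0938] [587.5 179.8] [29.6 14.1] 8.3 vy range [82.2 96. ]
anvil [615 164  25  68 489] [0.8092 0.2015 0.0318] [808.9 204.4] [ 4.1 48.5] 1.4 vy range [ 56.3 102.5]
anvil [  78  266   41   36 1134] [0.4268 0.0773 0.0313] [426.2  76.6] [30.1 29.3] 59.7 vy range [-2.5 25.8]
anvil [567 266  73  98 870] [0.8108 0.1142 0.032 ] [810.9 113. ] [87.9 28. ] 71.3 vy range [-55.3  26.1]
anvil [   0  353   42   61 1253] [ 0.3611 -0.0208  0.034 ] [351.8 -26.1] [45.7 38.2] 58.8 vy range [-102.5  -51.2]
anvil [-0.1 -0.   0.1] [ -5.46 -17.48   4.78]
```

View pics/w5.png

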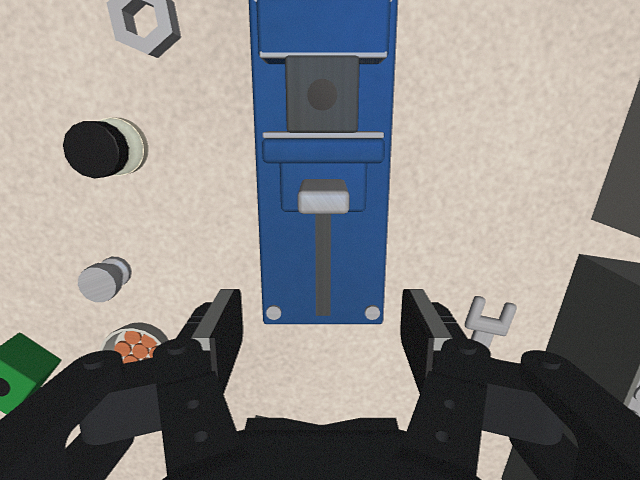

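The jaw is closed on the block at (322,94), with no visible gap at either jaw. Next is the anvil, seen at (97,280) and located at (0.4263, 0.0766).

Call:
jog_arm:
  moves:
    - [0,0,0,-1,-5,1,-0.4]
    - [0,0,0,-3,-10,2,-1]
    - [0,0,0,-5,-15,4,-1]
    - [0,0,0,-5.4,-17.5,5,-1]
    - [0,0,0,-5.4,-17.5,8,-1]
    - [0,0,0,-5.4,-17.5,12,-1]
    - [0,0,0,-5.4,-17.5,15,-1]
    - [0,0,0,-5.4,-17.5,16.7,-1]
    - [0,0,0,-5.4,-17.5,16.7,-1]
    - [0,0,0,-5.4,-17.5,16.7,-1]

```text
time: 18.02
tcp_pos: [0.4267, 0.0763, 0.0121]
tool_rot: [3.141, -0.0, 1.722]
wrist_force: [-0.2, -0.2, 1.5]
finger_gap: 0.0851
grasp_force: 0.0
```

Call:
jog_arm:
  moves:
    - [0,0,0,0,0,0.1,1]
    - [0,0,0,0,0,0.1,1]
    - [0,0,0,0,0,0.1,1]
    - [0,0,0,0,0,0.1,1]
    - [0,0,0,0,0,0.1,1]
    - [0,0,0,0,0,0.1,1]
    - [0,0,0,0,0,0.1,1]
    - [0,0,0,0,0,0.1,1]
    - [0,0,0,0,0,-6,1]
    - [0,0,0,0,0,-11,1]
    - [0,0,0,0,0,-15,1]
    - [0,0,0,0,0,-15,1]
    - [0,0,0,0,0,-15,1]
  newtons: 40

```text
time: 19.65
tcp_pos: [0.4258, 0.0757, 0.1608]
tool_rot: [-3.141, 0.0, 1.722]
wrist_force: [-0.8, -0.5, -0.4]
finger_gap: 0.0281
grasp_force: 40.1
```

```bash
python3 - <<'E'
from h import *
go(.5775,.2386,.162,98.6,'above block')
im,d,K,M,c=grab('wrist'); cv2.imwrite('pics/w6.png',im[200:480,120:520,::-1])
E
```

```text
above block [-0.  0.  0.] [13.83 17.44 -0.14]
```

View pics/w6.png

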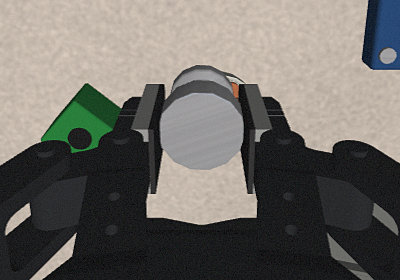

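The anvil is held upright by its head. I'll carry it over the block.

Call:
jog_arm:
  moves:
    - [0,0,0,3.5,4.4,0,1]
    - [0,0,0,7,8.8,0,1]
    - [0,0,0,10.5,13,0,1]
    - [0,0,0,13.8,17.4,0,1]
    - [0,0,0,13.8,17.4,0,1]
    - [0,0,0,13.8,17.4,3,1]
    - [0,0,0,13.8,17.4,6,1]
    - [0,0,0,13.8,17.4,7.6,1]
    - [0,0,0,13.8,17.4,8,1]
    - [0,0,0,13.8,17.4,8,1]
    - [0,0,0,13.8,17.4,8,1]

```text
time: 21.08
tcp_pos: [0.5779, 0.2387, 0.0822]
tool_rot: [3.14, -0.0, 1.722]
wrist_force: [0.2, 0.6, -1.7]
finger_gap: 0.028
grasp_force: 40.1
```

Call:
jog_arm:
  moves:
    - [0,0,0,0,0,0.2,1]
    - [0,0,0,0,0,0.3,1]
    - [0,0,0,0,0,0.4,1]
    - [0,0,0,0,0,0.4,1]

```text
time: 21.58
tcp_pos: [0.5774, 0.2386, 0.0772]
tool_rot: [-3.141, -0.0, 1.722]
wrist_force: [-0.2, -0.4, -1.3]
finger_gap: 0.0282
grasp_force: 40.1
```

Call:
jog_arm:
  moves:
    - [0,0,0,0,0,0.1,1]
    - [0,0,0,0,0,0.15,1]
    - [0,0,0,0,0,0.2,1]

```text
time: 21.95
tcp_pos: [0.5778, 0.2388, 0.0765]
tool_rot: [3.141, 0.0, 1.722]
wrist_force: [-8.0, -4.3, 24.5]
finger_gap: 0.0282
grasp_force: 42.2
```

Call:
jog_arm:
  moves:
    - [0,0,0,0,0,-0.15,0.1]
    - [0,0,0,0,0,-0.15,-0.3]
    - [0,0,0,0,0,-0.15,-0.3]
    - [0,0,0,0,0,-0.15,-0.3]
    - [0,0,0,0,0,-4,-0.3]
    - [0,0,0,0,0,-9,-0.3]
    - [0,0,0,0,0,-14,-0.3]
    - [0,0,0,0,0,-14,-0.3]
    - [0,0,0,0,0,-14,-0.3]

```text
time: 23.08
tcp_pos: [0.5773, 0.2383, 0.2148]
tool_rot: [-3.141, 0.0, 1.722]
wrist_force: [-0.1, -0.4, -0.9]
finger_gap: 0.056
grasp_force: 0.0
```

```bash
python3 - <<'E'
from h import *
im,d,K,M,c=grab('wrist'); cv2.imwrite('pics/w7.png',im[...,::-1]); s=telemetry.get_state(); print(s['tcp_pos'],s['tool_rot'],s['finger_gap'])
P=cloud(d,K,M)
for nm,a,b in (('block66',.062,.07),('anvil',.092,.102),('nut',.014,.022)):
  m=((P[...,2]>a)&(P[...,2]<b)&(d>0)).astype(np.uint8)
  n,l,st,_=cv2.connectedComponentsWithStats(m)
  for k in range(1,n):
    if 300<st[k,4] and P[l==k][:,0].mean()<.7:
        p=P[l==k]; r=cv2.minAreaRect((p[:,:2]*1000).astype(np.float32)); print(nm,st[k], p.mean(0).round(4), np.round(r[0],1),np.round(r[1],1),round(r[2],1))
        if nm=='nut':
            h=cv2.convexHull((p[:,:2]*1000).astype(np.float32))[:,0]; c0=h.mean(0); 
            w=[np.ptp(p[:,:2]*1000@[np.cos(t),np.sin(t)]) for t in np.deg2rad(range(180))]
            w60=np.array(w).reshape(3,60).sum(0)/3; i=np.argmin(w60); print('flat dir',i,w60[i], w60.max())
E
```

```text
[0.57707399 0.23823059 0.21419598] [-3.14013709e+00  3.68834578e-04  1.72178757e+00] 0.05535796634693724
block66 [ 294  185   60   58 1797] [0.5772 0.2455 0.0654] [577.6 239.4] [44.1 43.3] 8.9
anvil [ 301  203   44   44 1529] [0.5768 0.24   0.0974] [577.  239.5] [28.8 29.2] 8.2
anvil [304 296  42  18 683] [0.5872 0.1807 0.0941] [587.5 180.4] [29.4 13.6] 7.5
nut [ 146  112   55   57 1586] [0.4478 0.2721 0.0174] [447.5 271.6] [40.2 46. ] 76.0
flat dir 16 40.656816727339844 45.670219600427195
nut [  262   115   124   268 11862] [0.5882 0.176  0.0211] [586.4 186.5] [100.3 250.3] 8.8
flat dir 9 208.83475097887958 223.91991114878962
nut [129 218  43  42 395] [0.4385 0.1907 0.0176] [434.8 187.3] [24.7 40.2] 45.1
flat dir 45 34.63394809496601 36.2439370237773
```

View pics/w7.png

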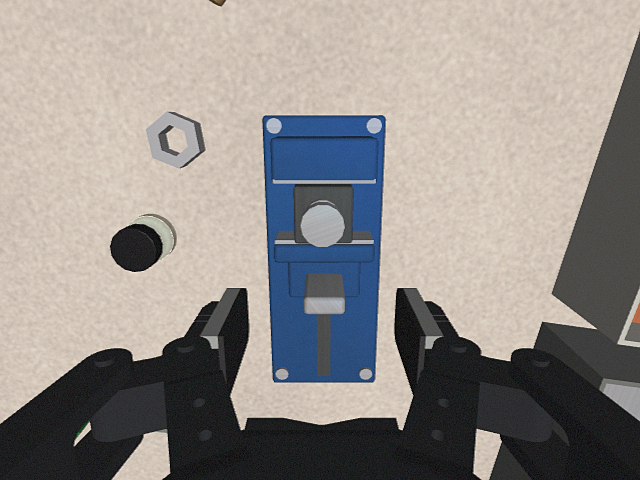

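The anvil stands centred on the clamped block at (322,225). The nut is at (175,139), located at (0.4475, 0.2716), with flats facing 16°.

```bash
python3 - <<'E'
from h import *
go(.4475,.2716,.10,106,'above nut');go(.4475,.2716,.002,106,'nut')
E
```

```text
above nut [-0.1  0.  -7.3] [  5.25 -12.29  11.44]
nut [-0.1  0.  -7.3] [  5.26 -12.28  21.24]
```

Call:
jog_arm:
  moves:
    - [0,0,-3,2,-6,0,-1]
    - [0,0,-7.3,5.2,-12.3,3,-1]
    - [0,0,-7.3,5.2,-12.3,7,-1]
    - [0,0,-7.3,5.2,-12.3,12,-1]
    - [0,0,-7.3,5.2,-12.3,17,-1]
    - [0,0,-7.3,5.2,-12.3,20,-1]
    - [0,0,-7.3,5.2,-12.3,21.1,-1]
    - [0,0,-7.3,5.2,-12.3,21.1,-1]
    - [0,0,-7.3,5.2,-12.3,21.1,-1]

```text
time: 24.25
tcp_pos: [0.4485, 0.2718, 0.0053]
tool_rot: [3.14, -0.0, 1.849]
wrist_force: [-0.2, 0.7, 0.5]
finger_gap: 0.0854
grasp_force: 0.0
```

Call:
jog_arm:
  moves:
    - [0,0,0,0,0,0.1,1]
    - [0,0,0,0,0,0.1,1]
    - [0,0,0,0,0,0.1,1]
    - [0,0,0,0,0,0.1,1]
    - [0,0,0,0,0,0.1,1]
    - [0,0,0,0,0,0.1,1]
    - [0,0,0,0,0,0.1,1]
    - [0,0,0,0,0,-5,1]
    - [0,0,0,0,0,-11,1]
    - [0,0,0,0,0,-17,1]
    - [0,0,0,0,0,-20,1]
    - [0,0,0,0,0,-20,1]
    - [0,0,0,0,0,-20,1]
  newtons: 50

```text
time: 25.88
tcp_pos: [0.4477, 0.271, 0.2035]
tool_rot: [-3.141, 0.0, 1.849]
wrist_force: [0.1, -0.1, -1.6]
finger_gap: 0.0388
grasp_force: 52.3
```

```bash
python3 - <<'E'
from h import *
go(.5990,-.0987,.10,85,'bay'); print(telemetry.get_state()['joints'])
E
```

```text
bay [-0.   0.  20.9] [-39.7    4.4   10.36]
[ 0.02769     0.35555345 -0.76269012  1.87399935  0.2851854   1.0248046
 -0.57584839]
```

Call:
jog_arm:
  moves:
    - [0,0,3,-5.6,0.6,0,1]
    - [0,0,6,-11.2,1.2,0,1]
    - [0,0,9,-16.8,1.8,0,1]
    - [0,0,12,-22.4,2.4,0,1]
    - [0,0,15,-28,3,0,1]
    - [0,0,18,-34,3.8,2,1]
    - [0,0,20.9,-39.7,4.4,4,1]
    - [0,0,20.9,-39.7,4.4,7,1]
    - [0,0,20.9,-39.7,4.4,7,1]
    - [0,0,20.9,-39.7,4.4,7,1]

```text
time: 27.12
tcp_pos: [0.5995, -0.097, 0.1346]
tool_rot: [-3.141, -0.0, 1.486]
wrist_force: [-0.5, 0.0, -0.4]
finger_gap: 0.0386
grasp_force: 52.2
```

```bash
python3 - <<'E'
from h import *
im,d,K,M,c=grab('wrist'); cv2.imwrite('pics/w8.png',im[...,::-1]); s=telemetry.get_state(); print(s['tcp_pos'],s['tool_rot'],s['finger_gap'])
go(.5990,-.0987,.01,85,'bay')
q=cloud(d,K,M); m=((q[...,2]>.008)&(q[...,2]<.016)&(q[...,0]>.52)&(q[...,0]<.66)&(q[...,1]<.0)&(d>0)); p=q[m]; print(p[:,:2].min(0),p[:,:2].max(0))
E
```

```text
[ 0.59980624 -0.0971534   0.13519047] [ 3.14081996e+00 -1.76307790e-04  1.48595474e+00] 0.038797340117975164
bay [ 0.  -0.   0.1] [-0.16 -0.08 12.52]
[ 0.54096797 -0.25748137] [ 0.6469121  -0.05204772]
```

View pics/w8.png

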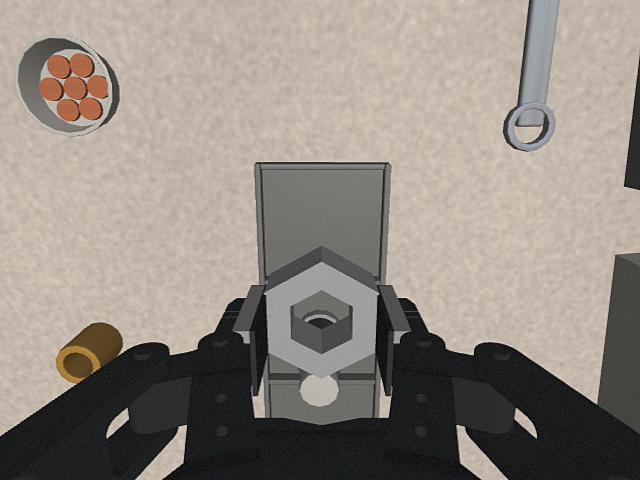

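The nut is held level at (322,318), with the empty end bay below it. I'll lower it.

Call:
jog_arm:
  moves:
    - [0,0,0,-0.2,-0.1,4,1]
    - [0,0,0,-0.2,-0.1,8,1]
    - [0,0,0,-0.2,-0.1,11,1]
    - [0,0,0,-0.2,-0.1,12.2,1]
    - [0,0,0,-0.2,-0.1,12.5,1]
    - [0,0,0,-0.2,-0.1,12.5,1]
    - [0,0,0,-0.2,-0.1,12.5,1]

```text
time: 28.05
tcp_pos: [0.5989, -0.1001, 0.0104]
tool_rot: [3.14, 0.0, 1.484]
wrist_force: [-0.0, 0.1, -1.0]
finger_gap: 0.0386
grasp_force: 52.2
```

Call:
jog_arm:
  moves:
    - [0,0,0,0,0,0.1,1]
    - [0,0,0,0,0,0.2,1]
    - [0,0,0,0,0,0.3,1]
    - [0,0,0,0,0,0.3,1]

```text
time: 28.55
tcp_pos: [0.5984, -0.1001, 0.0069]
tool_rot: [3.142, 0.0, 1.484]
wrist_force: [-5.9, -0.5, 13.7]
finger_gap: 0.0385
grasp_force: 53.8
```

Call:
jog_arm:
  moves:
    - [0,0,0,0,0,-0.1,-0.1]
    - [0,0,0,0,0,-0.1,-0.1]
    - [0,0,0,0,0,-0.1,-0.1]
    - [0,0,0,0,0,-0.1,-0.1]
    - [0,0,0,0,0,-2,-0.1]
    - [0,0,0,0,0,-6,-0.1]
    - [0,0,0,-4,0,-12,-0.1]
    - [0,0,0,-8,0,-15,-0.1]
    - [0,0,0,-8,0,-15,-0.1]
    - [0,0,0,-8,0,-15,-0.1]

```text
time: 29.8
tcp_pos: [0.5913, -0.1793, 0.1568]
tool_rot: [3.141, -0.0, 1.485]
wrist_force: [-0.1, 0.1, -0.1]
finger_gap: 0.0469
grasp_force: 0.0
```

```bash
python3 - <<'E'
from h import *
im,d,K,M,c=grab('wrist'); cv2.imwrite('pics/w9.png',im[...,::-1]); print(telemetry.get_state()['tcp_pos'])
P=cloud(d,K,M); th=np.deg2rad(-5); Rt=np.array([[np.cos(th),-np.sin(th)],[np.sin(th),np.cos(th)]])
for nm,a,b in (('nut',.0175,.024),('punch',.07,.08)):
  m=((P[...,2]>a)&(P[...,2]<b)&(d>0)&(P[...,0]<.7)).astype(np.uint8)
  n,l,st,_=cv2.connectedComponentsWithStats(m)
  for k in range(1,n):
    if 300<st[k,4]:
        p=P[l==k]; r=cv2.minAreaRect((p[:,:2]*1000).astype(np.float32)); print(nm,st[k], p.mean(0).round(4),p[:,2].std().round(4), np.round(r[0],1),np.round(r[1],1),'tray',((np.array(r[0])-[592,-180.3])@Rt).round(1))
im,d,K,M,c=grab('scene'); cv2.imwrite('pics/s9.png',im[...,::-1])
E
```

```text
[ 0.59119275 -0.17864574  0.15622201]
nut [ 291   66   62   73 2355] [ 0.5975 -0.0994  0.0205] 0.0008 [ 597.6 -100. ] [45.2 39.9] tray [-1.5 80.5]
punch [ 301  224   41   40 1228] [ 0.5904 -0.1799  0.0742] 0.0009 [ 590.4 -180.5] [22.7 23.2] tray [-1.6 -0.3]
```

View pics/s9.png

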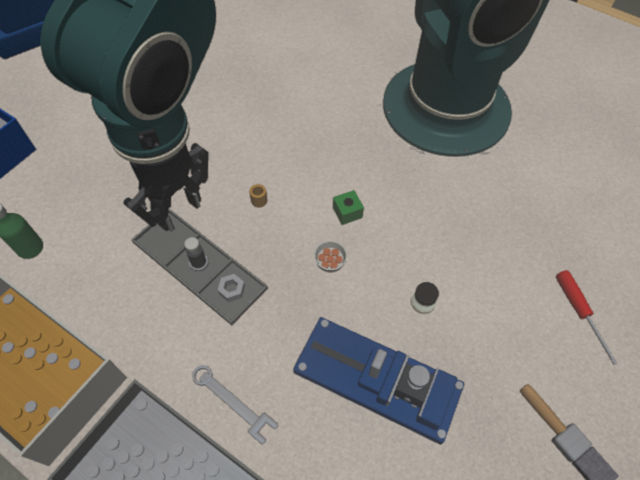

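View pics/w9.png

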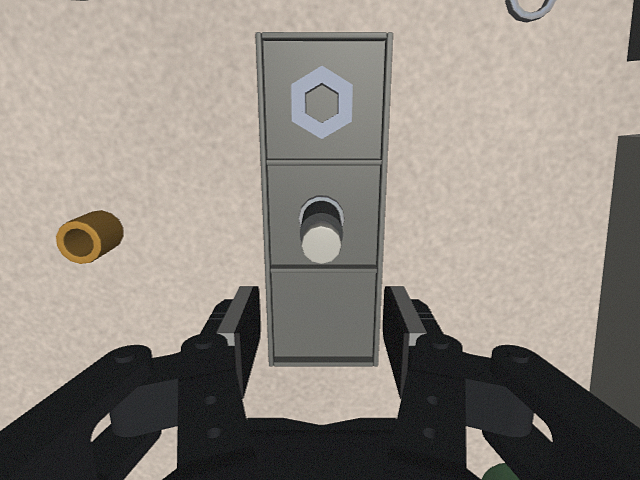

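The views show the nut flat in the middle of the end bay at (322,102) and the punch upright in the middle bay at (321,244). The anvil is on the clamped block in the vise (scene 417,375), and the arm is clear of everything.

```bash
python3 -c "
from bench import job_done; print(job_done())"
```

```text
the job is handed in; nothing more can be done
None
```

I handed the job in at about 30 s: block clamped in the vise with the anvil centred on it, punch upright in the middle bay, and nut flat in the vise-side bay; the hand-in returned no verdict.

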